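# Lock out the edge sander and hold its hood at the tipping point

### The arm

A 6-joint arm with a two-finger parallel gripper is mounted at the origin on the work surface. World frame = base frame: x ahead of the robot, y to its left, z up, the work surface at z = 0. Lengths are in mm, angles in degrees, forces in N, time in s.
With the tool pointing down it reaches from about 300 to 850 mm from the base axis. Payload 4.2 kg.
Tool frame: the origin (TCP) lies on the centre line of the jaws, within the pads' length; the fingertips stand 14 mm ahead of it and the grasp point (between the pads) lies 5 mm behind it (env.finger_overhang is the z of the fingertips in the tool frame, in mm); z points along the fingers, y is the line along which they close (so a half turn about z gives the same grasp; the last joint's range is limited). The gripper opens to 91 mm and grips with 3 to 60 N. Pads are 32 mm wide; open, the fingers measure 118 mm over their backs; the gripper's body (76 mm by 178 mm) begins 60 mm behind the grasp point.
Start: joints at [61.937, 18.312, 89.639, -0, 72.044, -1.146], TCP at [260.311, 512.718, 227.976] pointing down, gripper open.
Joint ranges: [-177.97, 177.97], [-48.28, 115.42], [12.27, 149.76], [-77.06, 257.06], [2.81, 150.46], [-146.56, 146.56]. Speed limits (degrees/s): [147.25, 147.25, 180, 180, 180, 180].

### API

Orientations are given as [roll, pitch, yaw] about the fixed x, y, z axes, in that order (R = Rz(yaw) Ry(pitch) Rx(roll)).
In Python, from workcell import sensors, viewer, env gives the robot as it stands. The module is installed in compiled form; this text tells all that it offers.
- The arm moves only by the tool step_arm, never from a script. Its argument "plan" is one flat list of numbers, 6 for each row, row after row: the shift along the tool's x, y, z in cm, then the turn, a rotation vector about the tool's x, y, z in rad. In form: [x, y, z, wx, wy, wz, x, y, z, wx, wy, wz, ...]. A call has 1 to 5 rows; each row shifts and turns the commanded pose from where the row before left it, along the tool's axes as they then stand; what a row does not reach is not made up. A row lasts 1/12 s, in which the tool goes at most 41.7 mm and 7.16 degrees, less where a joint would pass 70% of its speed; a pose out of reach is approached as far as the arm can. A call is refused whole if a number of a shift passes 4.17 or a number of a turn 0.125, either way. A call with a gripper value outside its range is refused whole. "hand" is the finger opening in cm, from 0 to 9.12, set as the call begins (left out, the last holds). The fingers move at their own pace and stop on an object; "newtons" is the grip in N (left out, the last holds). Time passes only in rows, so rows that do not move let the fingers close. It gives the time, the measured TCP pose, the force, the opening and the grip force at its end, in the units of the state.
- sensors.state(): the state, without advancing time (a new reading comes with each control period).
- viewer.grab_frame(name): name is "scene" or "top" or "wrist"; returns a dict with "img" (420x560x3 uint8, red, green, blue), "fx", "fy", "cx", "cy" (pixels), "k1" (the pictures are not rectified: a ray, as slopes to the right and down, at radius r is drawn at 1 + k1 r^2 times it, then the intrinsics apply), "position" and "attitude" of the camera in the world. Camera axes: x right, y down, z forward; pixel columns grow to the right and rows downward; lengths in mm; the calibration is good to about 2 mm. A picture is of the moment at which its call begins. There is no depth.
- env.job_done(): hands the job in; it is judged then, once.
Trained networks look in a picture, given as the dict that the camera call returned (one of the last four; its "shot" number tells which), for a name from the list of things; names that differ only in an ending like _2 or _b are one class to them, and where a whole thing is asked for, a point or a joint stands for the part that bears it (a point fixed in the world has none). Each returns a list of dicts, best first, with "score" (0 to 1); they miss things now and then, are a little off and sometimes report something else, mostly with a low value. They report only what shows in the picture. A call takes as long as a camera call. They do not tell look-alikes from the thing itself.
- viewer.boxes_of(name, picture): "location" ([column, row] in pixels, amid what is visible of it).
- viewer.pinpoint(name, picture): "location" ([column, row] in pixels: a listed point, or the origin of a listed thing).
The state is a dict: "time_s": time; "qpos": joint angles; "qvel": joint speeds; "effort": joint torques, N m; "ee_pos": TCP position; "ee_rot": TCP orientation; "force": force on the tool from outside, world axes, zero at the start; "torque": the same for the moment, N m; "gripper_width": finger opening in mm; "gripper_force": force on a finger pad.
Only numpy, scipy, OpenCV 4.12 (cv2) and the standard library are available. Lean on these libraries where they do the work, as an engineer would, in place of code of your own. Each camera call takes 0.05 s, during which the arm holds its last target. There are 200 camera calls.

### The job

Make the bench edge sander safe and show its wheel for a check. First push the winged plunger on the isolator box fully down, then, with it down, turn it clockwise (seen from above) to its stop to lock it; only then raise the sprung steel hood by its grab bar past its balance point, without letting it fly open to its stop, bring it back and keep holding it still just below the balance point, where it would fall shut if let go. The program finishes while still holding the hood there; leave the jar, the tub and the brush where they are.

Things in the scene. Friction and masses are not known exactly. Their poses are not given: they have to be found in the camera images.
- machine: fixed grey bench edge sander; base 250 x 250 x 50 mm high, with a 110 mm sanding wheel under a curved steel hood. Origin: centre of the base's underside; x points from the operator's (grab bar) side to the hinge side, y left, z up. It stands at a yaw that varies. The motor is on its +y side, up to 125 mm from the middle and 143 mm high
- hood (a joint): opening angle of the hood (rad): 0 shut, growing as the grab bar rises and swings back towards +x of the machine; stop at 1.6. A weak spring helps to lift it: balance point at 0.90 rad (52 degrees), below it the hood falls shut, above it the hood opens by itself. The hinge has no dry friction, a little damping (0.15 N m s/rad). Lifting takes about 2 N at the grab bar when shut, falling to nothing at balance (about 0.3 N at 0.80 rad)
- hood_grip (a point): middle of the hood's grab bar: a round steel bar 12 mm thick, parallel to the machine's y, 84 mm clear between the two stems that carry it (each 10 mm thick), its centre 62 mm in front of the hood's front edge. The axes turn with the hood; y lies along the bar. Hood shut: 160 mm in front of the machine's centre and 160 mm above the table. The bar may turn between fingers that pinch it from above, across it. It is 247 mm from the hinge axis
- hood_hinge (a point): point on the hood's hinge axis (fixed, axis along the machine's y), in the machine's mid plane, 85 mm behind its centre and 125 mm above the table; axes as the machine's
- isolator: fixed grey isolator box 100 x 100 x 80 mm high, on the left or the right of the machine, at a yaw that varies. Origin: centre of its underside, z up
- wing_top (a point): middle of the top of the plunger's black wing grip: a bar 48 mm long, 14 mm thick, 35 mm high, upright on a round 48 mm flange, centred over the box. x lies along the wing, z up; it goes down and turns with the plunger. Out and unturned the top is 142 mm above the table (124 mm fully down) and the wing stands 0.6 rad anticlockwise of the box's x axis; locked, 0.6 rad clockwise of it
- plunger (a joint): how far the plunger is pushed down (m): 0 out, 0.018 fully down. Needs about 3 N, stays where it is left
- wing (a joint): clockwise turn of the plunger's wing seen from above (rad): 0 unlocked, 1.2 at the stop = locked. Needs about 0.05 N m, stays where it is left
- jar: bystander: white jar 64 mm across, 90 mm high, on the other side of the machine from the isolator; origin under its centre
- tub: bystander: red open plastic tub 120 mm across, 50 mm high; origin under its centre
- brush: bystander: hand brush lying flat; origin on its underside, x along it
There are look-alikes about, which are no part of the job. Several things have the shape of the isolator; the one meant has the colours described above.

How it is judged:
By the outcome, as a careful person would: the job done as asked, in the order asked, and still so for the second after the job is handed in, while the arm keeps its last pose, push and grip.
It also fails if it takes over 61 s, if anything falls off the work surface, if the arm or the gripper's body presses on something with over 40 N, if the wrist force passes 120 N, or if a joint passes its speed limit or range.

## Working session

There is one attempt and no reset: what is moved stays moved. The work goes in short steps, Python scripts to look and compute and a tool call to move; the robot and the scene stay as the last step left them, time stands still between calls to the robot, and variables do not carry over. Pictures are saved under pics/ and viewed, at most 10 in all, crops included, and the job is handed in when it is done.

Besides the shell and the picture viewer there is one more tool, called as name(argument=value, ...) on one line, values as JSON. step_arm: Moves the arm, as the interface text tells. Its arguments: {"type":"object","properties":{"plan":{"type":"array","items":{"type":"number"}},"hand":{"type":"number"},"newtons":{"type":"number"}},"required":["plan"]}

```bash
mkdir -p pics
cat > h.py <<'E'
import numpy as np, cv2
from scipy.spatial.transform import Rotation as R
from workcell import sensors, viewer, env
def rot(a):
    a=np.array(a,float)
    return a if a.shape==(3,3) else R.from_euler('xyz',a,degrees=True).as_matrix()
def ray(p,uv):
    x=(uv[0]-p['cx'])/p['fx'];y=(uv[1]-p['cy'])/p['fy']
    xu,yu=x,y
    for _ in range(20):
        s=1+p['k1']*(xu*xu+yu*yu);xu,yu=x/s,y/s
    return np.array(p['position'],float),rot(p['attitude'])@np.array([xu,yu,1])
def atz(p,uv,z):
    o,d=ray(p,uv);return o+d*(z-o[2])/d[2]
def proj(p,X):
    c=rot(p['attitude']).T@(np.array(X,float)-np.array(p['position'],float));x,y=c[:2]/c[2];s=1+p['k1']*(x*x+y*y)
    return np.array([p['cx']+p['fx']*x*s,p['cy']+p['fy']*y*s])
def tri(l):
    A=0;b=0
    for p,uv in l:
        o,d=ray(p,uv);d=d/np.linalg.norm(d);M=np.eye(3)-np.outer(d,d);A=A+M;b=b+M@o
    return np.linalg.solve(A,b)
def save(p,n):cv2.imwrite('pics/'+n,p['img'][:,:,::-1])
E
python3 - <<'E'
from h import *
np.set_printoptions(precision=1,suppress=True)
s=sensors.state();print(s)
P={}
for n in ['top','scene']:
    p=viewer.grab_frame(n);save(p,n+'1.png');print(n,p['position'],p['attitude'],p['fx'],p['k1'],p['img'].shape)
    for k,z in [('machine',0),('hood_grip',160),('hood_hinge',125),('isolator',0),('wing_top',142),('jar',0),('tub',0),('brush',0)]:
        for r in viewer.pinpoint(k,p)[:4]:print(k,np.array(r['location']),round(r['score'],2),atz(p,r['location'],z))
E
```

```text
{'time_s': 0.0, 'qpos': array([61.9, 18.4, 89.7, -0. , 72. , -1.1]), 'qvel': array([ 0. ,  0. , -0.1,  0.1, -0. , -0. ]), 'effort': array([ -0. , -41.2, -23.2,   0.1,   0. ,  -0. ]), 'ee_pos': array([260.1, 512.3, 227.1]), 'ee_rot': array([-179.9,   -0. ,  153.1]), 'force': array([ 1.4, -0.5,  0.3]), 'torque': array([-0., -0.,  0.]), 'gripper_force': 0.0, 'gripper_width': 91.3637681292617}
top [ 413.1   76.2 1340.3] [-173.9    0.1  -89.2] 455.1132255815449 -0.0015273521762002567 (420, 560, 3)
machine [290.1 158.5] 0.61 [688.9  46.5   0. ]
hood_grip [304.9 209.4] 0.79 [521.8   9.9 160. ]
hood_hinge [279.1 123.8] 0.8 [759.2  80.5 125. ]
isolator [269.5 263.9] 0.83 [375.3 103.    0. ]
isolator [139.4 245.6] 0.79 [423.  485.5   0. ]
isolator [220.5 308.1] 0.75 [246.6 242.5   0. ]
isolator [203.8 241.6] 0.73 [437.5 296.9   0. ]
wing_top [211.1 316.2] 0.75 [243.4 248.6 142. ]
wing_top [107.4 173.3] 0.69 [612.7 536.6 142. ]
wing_top [267.6 266. ] 0.68 [373.8 105.  142. ]
wing_top [122.7 242.9] 0.66 [428.4 486.3 142. ]
jar [413.6 244.4] 0.59 [ 438.1 -318.5    0. ]
tub [195.4 162. ] 0.76 [674.3 329.6   0. ]
brush [415.4 157.1] 0.56 [ 698.4 -328.4    0. ]
scene [1142.6  567.5  896. ] [-135.9   -0.8  128.5] 391.41427256879183 -0.07441238760948318 (420, 560, 3)
hood_grip [257.6 180.1] 0.69 [528.7  10.4 160. ]
hood_hinge [217.3 249.2] 0.64 [759.2  75.1 125. ]
isolator [400.3 340.6] 0.89 [619.6 542.3   0. ]
isolator [311.8 204.1] 0.88 [372.4 101.    0. ]
isolator [353.5 246.2] 0.84 [437.3 297.3  -0. ]
isolator [372.8 207.4] 0.8 [259.4 262.8   0. ]
wing_top [419.2 311.1] 0.84 [614.5 547.7 142. ]
wing_top [360.2 215. ] 0.77 [446.1 298.8 142. ]
wing_top [426.9 244.5] 0.63 [427.7 482.4 142. ]
wing_top [380.5 171.9] 0.48 [252.6 255.9 142. ]
jar [207.7 164.3] 0.67 [ 444.  -305.2    0. ]
tub [312.2 307.9] 0.59 [680.2 320.4   0. ]
brush [143.4 200.7] 0.91 [ 707.5 -334.3    0. ]
```

View pics/top1.png

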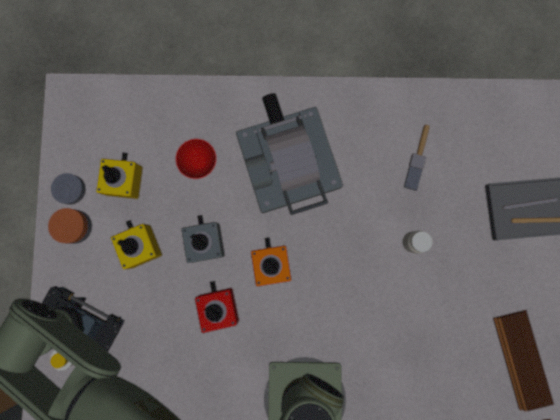

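View pics/scene1.png

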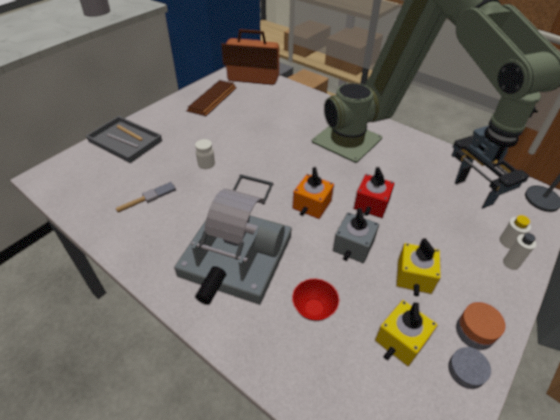

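The target is the grey isolator at top-view pixel (203,242), about (437,297) mm. The red, orange and yellow boxes are look-alikes. The machine sits at (290,158) with its grab bar at (308,203), and the motor is towards the isolator. I'll move over the isolator for a wrist view.

step_arm(plan=[-3.6,-1.5,-1,0,0,0,-3.6,-1.5,-1,0,0,0,-3.6,-1.5,-1,0,0,0,-3.6,-1.5,-1,0,0,0,-3.6,-1.5,-1,0,0,0])

```text
time_s: 1.32
ee_pos: [387.6, 362.9, 278.6]
ee_rot: [180.0, 0.0, 153.1]
force: [-0.0, 0.4, 0.2]
gripper_width: 91.0
gripper_force: 0.0
```

step_arm(plan=[-3.6,-1.8,-1,0,0,0,-3.6,-1.8,-1,0,0,0,0,0,0,0,0,0,0,0,0,0,0,0])

```text
time_s: 1.65
ee_pos: [436.0, 298.3, 298.6]
ee_rot: [179.9, 0.0, 152.8]
force: [-0.8, 0.7, -0.3]
gripper_width: 91.2
gripper_force: 0.0
```

Run:
```python
from h import *
np.set_printoptions(precision=2,suppress=True)
s=sensors.state();print(s['time_s'],s['ee_pos'],s['ee_rot'],s['force'])
p=viewer.grab_frame('wrist');save(p,'w1.png');print(p['position'],p['attitude'],p['fx'],p['k1'])
for k,z in [('isolator',0),('wing_top',142)]:
    for r in viewer.pinpoint(k,p)[:4]:print(k,np.array(r['location']),round(r['score'],2),atz(p,r['location'],z))
```

```text
1.65 [435.99 298.31 298.61] [179.91   0.03 152.84] [-0.83  0.67 -0.27]
[370.17 333.33 455.6 ] [164.71  -0.09  62.93] 307.67790395738444 -0.0007715088431382336
isolator [145.2 195.8] 0.91 [376.01 100.9    0.  ]
isolator [185.3  70.7] 0.89 [253.09 248.33   0.  ]
isolator [475.4 202.9] 0.89 [616.13 545.58   0.  ]
isolator [279.2 172.5] 0.78 [437.09 298.85   0.  ]
wing_top [141.5  43.8] 0.86 [251.48 250.93 142.  ]
wing_top [277.8 195.5] 0.84 [437.2  297.21 142.  ]
wing_top [441.9  98.8] 0.63 [423.91 482.43 142.  ]
```

View pics/w1.png

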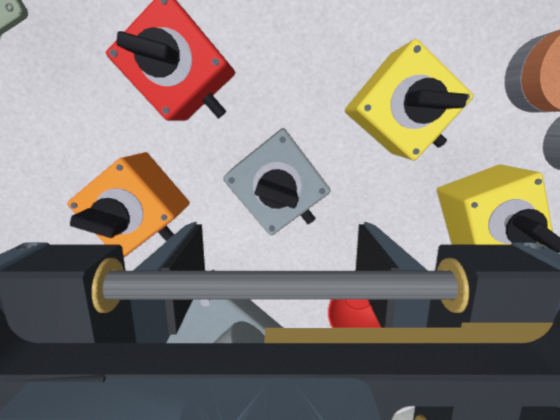

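Wrist view: the grey box has top corners at about (282,128), (223,180), (272,236) and (330,190). Its wing runs from about (256,185) to (298,205). Next I'll work out the yaws.

Run:
```python
from h import *
np.set_printoptions(precision=2,suppress=True)
p=viewer.grab_frame('wrist')
C=[atz(p,c,80)[:2] for c in [(282,128),(223,180),(272,236),(330,190)]]
print(np.mean(C,0))
for i in range(4):
    d=C[(i+1)%4]-C[i];print(np.linalg.norm(d),np.degrees(np.arctan2(d[1],d[0]))%90)
g=cv2.cvtColor(p['img'],cv2.COLOR_RGB2GRAY)
c=g[150:240,215:340];cv2.imwrite('pics/w1c.png',cv2.resize(p['img'][120:245,205:345,::-1],None,fx=5,fy=4.7,interpolation=cv2.INTER_CUBIC)[:590])
a=[atz(p,u,142)[:2] for u in [(256,185),(298,205)]];d=a[1]-a[0];print(d,np.degrees(np.arctan2(d[1],d[0])))
```

```text
[434.97 297.08]
95.83268395899721 13.820986752670535
95.08663734698771 12.375378556662739
94.94793509874273 13.284727195167136
96.00133946733577 11.8584002608317
[38.9  29.44] 37.12270237448933
```

View pics/w1c.png

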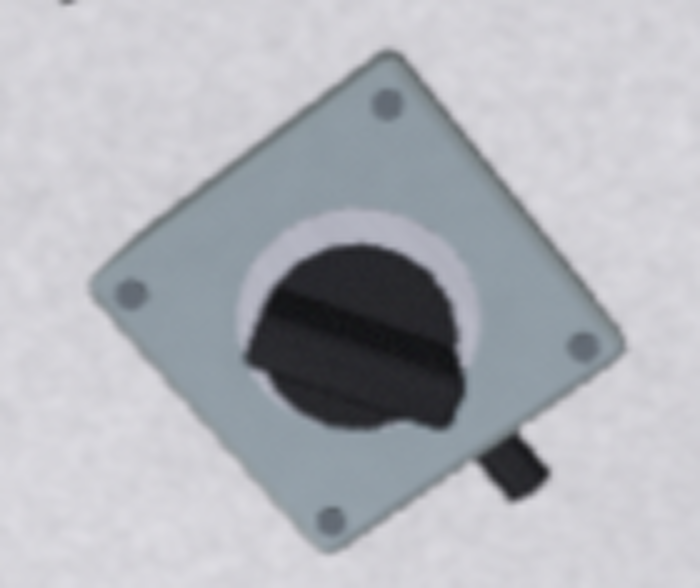

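Wing at about 47° and box x at about 13°, which fits the stated 0.6 rad. I'll turn the tool +74° (−wz) so the fingers close across the wing, and descend.

step_arm(plan=[0,0,1,0,0,-0.125,0,0,1,0,0,-0.125,0,0,1,0,0,-0.125,0,0,1,0,0,-0.125,0,0,1,0,0,-0.125], hand=6)

```text
time_s: 2.27
ee_pos: [433.6, 300.9, 247.1]
ee_rot: [-180.0, -0.0, -170.6]
force: [-0.4, 0.6, 0.1]
gripper_width: 61.6
gripper_force: 0.0
```

step_arm(plan=[0,0,1,0,0,-0.125,0,0,1,0,0,-0.125,0,0,1,0,0,-0.125,0,0,1,0,0,-0.125,0,0,1,0,0,-0.125])

```text
time_s: 2.68
ee_pos: [433.6, 300.9, 197.1]
ee_rot: [180.0, -0.0, -134.8]
force: [-0.1, -0.7, -0.2]
gripper_width: 59.9
gripper_force: 0.0
```

step_arm(plan=[0,0,0,0,0,-0.05,0,0,0,0,0,0,0,0,0,0,0,0])

```text
time_s: 2.93
ee_pos: [434.0, 300.6, 197.7]
ee_rot: [180.0, -0.0, -132.4]
force: [0.1, -1.3, 0.1]
gripper_width: 60.5
gripper_force: 0.0
```

Run:
```python
from h import *
np.set_printoptions(precision=2,suppress=True)
p=viewer.grab_frame('wrist');save(p,'w2.png')
s=sensors.state();print(s['ee_pos'],s['ee_rot'],s['qpos'],s['force'])
M=rot(s['ee_rot'])
for r in viewer.pinpoint('wing_top',p)[:3]:
    X=atz(p,r['location'],142);print(np.array(r['location']),round(r['score'],2),X,'in tool',M.T@(X-s['ee_pos']))
```

```text
[434.31 300.56 198.  ] [ 179.99    0.01 -132.42] [  33.43   15.34   98.46    0.01   66.19 -104.15] [0.49 0.36 0.83]
```

View pics/w2.png

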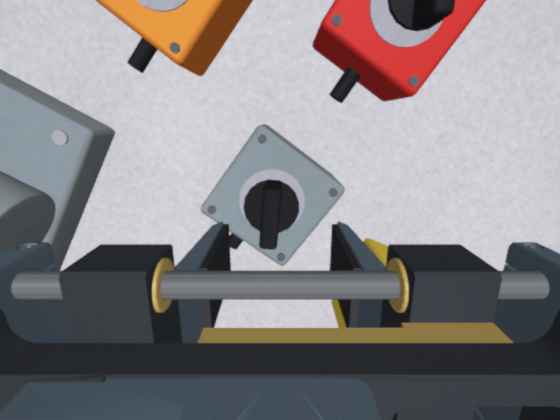

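The wing appears as a vertical bar at (270,180)–(269,247), midway between the fingers. That is well aligned in yaw. I'll compute the offset from the picture.

Run:
```python
from h import *
np.set_printoptions(precision=2,suppress=True)
p=viewer.grab_frame('wrist');s=sensors.state();M=rot(s['ee_rot'])
for u in [(270,183),(270,214),(269,247)]:
    X=atz(p,u,142);print(X,'in tool',M.T@(X-s['ee_pos']))
C=[atz(p,c,80)[:2] for c in [(264,125),(201,210),(281,266),(344,190)]];print(np.mean(C,0))
print(s['ee_pos'])
```

```text
[418.69 273.64 142.  ] in tool [30.4  -6.2  56.21]
[434.24 290.4  142.  ] in tool [ 7.54 -6.36 56.22]
[452.32 308.81 142.  ] in tool [-18.25  -7.29  56.24]
[437.72 294.83]
[434.6  300.23 198.23]
```

step_arm(plan=[0.2,-0.3,2,0,0,0,0.2,-0.3,2,0,0,0,0,0,1.6,0,0,0,0,0,1.2,0,0,0,0,0,0,0,0,0])

```text
time_s: 3.5
ee_pos: [435.1, 291.9, 127.9]
ee_rot: [179.9, -0.3, -132.5]
force: [0.2, 0.2, 0.2]
gripper_width: 60.3
gripper_force: 0.0
```

step_arm(plan=[0,0,0,0,0,0,0,0,0,0,0,0,0,0,0,0,0,0,0,0,0,0,0,0,0,0,0,0,0,0], hand=0, newtons=30)

```text
time_s: 3.92
ee_pos: [436.8, 292.9, 130.7]
ee_rot: [-180.0, 0.1, -132.4]
force: [0.4, -0.4, 0.0]
gripper_width: 30.1
gripper_force: 0.0
```

step_arm(plan=[0,0,0,0,0,0,0,0,0,0,0,0,0,0,0,0,0,0,0,0,0,0,0,0,0,0,0,0,0,0])

```text
time_s: 4.33
ee_pos: [436.9, 292.7, 130.2]
ee_rot: [-180.0, 0.1, -132.5]
force: [1.0, -0.4, 3.3]
gripper_width: 14.1
gripper_force: 29.6
```

Gripping the wing (14 mm). Push down.

step_arm(plan=[0,0,0.4,0,0,0,0,0,0.4,0,0,0,0,0,0.4,0,0,0,0,0,0.4,0,0,0,0,0,0,0,0,0])

```text
time_s: 4.75
ee_pos: [437.2, 293.0, 115.5]
ee_rot: [-180.0, 0.1, -132.5]
force: [-0.8, -2.4, 13.9]
gripper_width: 13.9
gripper_force: 30.0
```

step_arm(plan=[0,0,0.2,0,0,0,0,0,0.1,0,0,0,0,0,0,0,0,0,0,0,0,0,0,0])

```text
time_s: 5.08
ee_pos: [437.4, 293.2, 115.1]
ee_rot: [-179.9, 0.2, -132.5]
force: [-3.9, -3.8, 29.0]
gripper_width: 14.1
gripper_force: 30.0
```

Stopped after about 15 mm at 29 N. Before turning, I'll check the wing height by touching its top with closed fingers.

step_arm(plan=[0,0,-0.3,0,0,0,0,0,0,0,0,0,0,0,0,0,0,0], hand=4)

```text
time_s: 5.33
ee_pos: [435.9, 292.5, 113.3]
ee_rot: [180.0, -0.1, -132.4]
force: [-0.4, -0.8, 0.2]
gripper_width: 30.8
gripper_force: 0.0
```

step_arm(plan=[0,0,-1.4,0,0,0,0,0,-1.4,0,0,0,0,0,-1.4,0,0,0,0,0,0,0,0,0])

```text
time_s: 5.67
ee_pos: [437.3, 293.4, 157.1]
ee_rot: [-180.0, 0.2, -132.4]
force: [0.1, -0.0, 0.2]
gripper_width: 39.8
gripper_force: 0.0
```

step_arm(plan=[0,0,0,0,0,0,0,0,0,0,0,0,0,0,0,0,0,0,0,0,0,0,0,0,0,0,0,0,0,0], hand=0)

```text
time_s: 6.08
ee_pos: [436.2, 292.5, 155.2]
ee_rot: [180.0, -0.1, -132.4]
force: [-0.1, 0.3, 0.3]
gripper_width: 9.7
gripper_force: 0.0
```

Run:
```python
from h import *
np.set_printoptions(precision=2,suppress=True)
s=sensors.state();print(s['ee_pos'],s['ee_rot'],s['force'],s['gripper_width'])
t=viewer.grab_frame('top');c=viewer.grab_frame('scene');save(c,'s2.png')
for p in (t,c):
    for r in viewer.pinpoint('wing_top',p)[:6]:print(np.array(r['location']),round(r['score'],2),atz(p,r['location'],124))
    print(proj(p,[437,294,124]),proj(p,[437,294,142]))
```

```text
[436.15 292.48 155.21] [ 179.98   -0.08 -132.43] [-0.11  0.34  0.31] 9.731228114079306
[108.6 173.3] 0.85 [615.76 540.22 124.  ]
[265.7 267.7] 0.73 [368.73 110.41 124.  ]
[127.8 245.8] 0.59 [421.16 478.51 124.  ]
[197.25 240.83] [196.03 240.68]
[416.6 309.8] 0.65 [602.54 541.11 124.  ]
[356.6 217.2] 0.62 [442.81 288.89 124.  ]
[426.9 246.9] 0.58 [418.06 483.63 124.  ]
[315.7 173.3] 0.55 [363.85  98.63 124.  ]
[379.3 171.4] 0.42 [231.65 244.49 124.  ]
[359.31 216.86] [360.38 212.28]
```

step_arm(plan=[0,0,0.6,0,0,0,0,0,0.5,0,0,0,0,0,0.3,0,0,0,0,0,0,0,0,0])

```text
time_s: 6.62
ee_pos: [435.9, 292.3, 140.8]
ee_rot: [180.0, -0.1, -132.4]
force: [0.5, 0.4, 0.5]
gripper_width: 0.9
gripper_force: 0.0
```

step_arm(plan=[0,0,0.3,0,0,0,0,0,0.2,0,0,0,0,0,0,0,0,0,0,0,0,0,0,0])

```text
time_s: 6.95
ee_pos: [436.8, 292.8, 138.2]
ee_rot: [-180.0, 0.1, -132.4]
force: [-1.5, -0.4, 7.7]
gripper_width: 0.4
gripper_force: 3.7
```

Contact at fingertip z≈124: fully down. A slightly firmer push first, then re-grip lower and turn.

step_arm(plan=[0,0,0.2,0,0,0,0,0,0,0,0,0,0,0,0,0,0,0])

```text
time_s: 7.2
ee_pos: [437.0, 292.9, 138.1]
ee_rot: [-180.0, 0.1, -132.4]
force: [-3.6, -2.4, 17.9]
gripper_width: 0.6
gripper_force: 9.2
```

step_arm(plan=[0,0,-1.0,0,0,0,0,0,-1.0,0,0,0,0,0,0,0,0,0,0,0,0,0,0,0,0,0,0,0,0,0], hand=4)

```text
time_s: 7.62
ee_pos: [436.3, 292.6, 154.6]
ee_rot: [180.0, -0.0, -132.4]
force: [-0.6, -0.3, 0.0]
gripper_width: 30.9
gripper_force: 0.0
```

step_arm(plan=[0,0,1.0,0,0,0,0,0,1.5,0,0,0,0,0,1.2,0,0,0,0,0,0.3,0,0,0,0,0,0,0,0,0])

```text
time_s: 8.03
ee_pos: [435.5, 292.1, 113.1]
ee_rot: [179.9, -0.2, -132.4]
force: [0.3, -0.4, -0.7]
gripper_width: 40.2
gripper_force: 0.0
```

step_arm(plan=[0,0,0,0,0,0,0,0,0,0,0,0,0,0,0,0,0,0,0,0,0,0,0,0,0,0,0,0,0,0], hand=0, newtons=40)

```text
time_s: 8.45
ee_pos: [436.9, 292.8, 115.5]
ee_rot: [-180.0, 0.1, -132.5]
force: [1.4, -0.7, 0.5]
gripper_width: 13.7
gripper_force: 39.7
```

step_arm(plan=[0,0,0.1,0,0,0,0,0,0,0,0,0.08,0,0,0,0,0,0.08,0,0,0,0,0,0.08,0,0,0,0,0,0.08])

```text
time_s: 8.87
ee_pos: [436.9, 293.0, 115.5]
ee_rot: [180.0, 0.1, -151.0]
force: [-1.1, 0.2, 8.3]
gripper_width: 13.4
gripper_force: 39.9
```

step_arm(plan=[0,0,0,0,0,0.09,0,0,0,0,0,0.09,0,0,0,0,0,0.09,0,0,0,0,0,0.09,0,0,0,0,0,0.09])

```text
time_s: 9.28
ee_pos: [436.8, 293.3, 115.5]
ee_rot: [179.9, 0.1, -176.8]
force: [-2.5, 0.2, 7.3]
gripper_width: 13.4
gripper_force: 39.9
```

step_arm(plan=[0,0,0,0,0,0.09,0,0,0,0,0,0.09,0,0,0,0,0,0.09,0,0,0,0,0,0.09,0,0,0,0,0,0])

```text
time_s: 9.7
ee_pos: [436.8, 293.5, 115.5]
ee_rot: [179.8, 0.1, 162.7]
force: [-1.8, -0.0, 7.0]
gripper_width: 13.5
gripper_force: 39.9
```

```bash
python3 -c "
from h import *
s=sensors.state();print(s)"
```

```text
{'time_s': 9.7, 'qpos': array([ 3.26110273e+01,  1.96291413e+01,  1.05506035e+02,  6.98518285e-02,
        5.47148947e+01, -4.00826239e+01]), 'qvel': array([ 0.01172274, -0.07556813,  0.04348077,  0.03276206,  0.02583651,
       -5.20256796]), 'effort': array([ -0.7209722 , -35.07048011, -17.73684919,  -0.39316652,
        -0.29146928,   0.51255483]), 'ee_pos': array([436.84327413, 293.52373008, 115.45274222]), 'ee_rot': array([1.79848520e+02, 5.28178020e-02, 1.62653306e+02]), 'force': array([-1.76852419, -0.01612904,  7.04568351]), 'torque': array([ 0.06570583,  0.34174368, -0.0666155 ]), 'gripper_force': 39.9361789226532, 'gripper_width': 13.49450316744674}
```

step_arm(plan=[0,0,0,0,0,0.05,0,0,0,0,0,0.05,0,0,0,0,0,0.05,0,0,0,0,0,0])

```text
time_s: 10.03
ee_pos: [436.9, 293.6, 115.4]
ee_rot: [179.8, 0.1, 154.3]
force: [-1.6, 2.8, 7.6]
gripper_width: 13.7
gripper_force: 40.1
```

```bash
python3 -c "
from h import *
s=sensors.state();print(s['ee_rot'],s['torque'],s['qvel'][5])"
```

```text
[1.79849296e+02 5.79144271e-02 1.54314132e+02] [0.30600995 0.45282183 0.84423841] -2.9458589774317434
```

Torque rose to 0.84 N m: the stop is reached. One more settle, then release and rise.

step_arm(plan=[0,0,0,0,0,0.03,0,0,0,0,0,0,0,0,0,0,0,0])

```text
time_s: 10.28
ee_pos: [436.9, 293.6, 115.4]
ee_rot: [179.9, 0.1, 152.8]
force: [-1.6, 1.2, 6.9]
gripper_width: 14.0
gripper_force: 40.4
```

```bash
python3 -c "
from h import *
s=sensors.state();print(s['ee_rot'],s['torque'],s['qvel'][5])"
```

```text
[1.79859164e+02 7.98180892e-02 1.52783260e+02] [0.33215146 0.44266844 1.25555534] -0.03545179103097529
```

step_arm(plan=[0,0,-0.1,0,0,-0.04,0,0,0,0,0,0,0,0,0,0,0,0,0,0,0,0,0,0], hand=4.5)

```text
time_s: 10.62
ee_pos: [436.4, 292.6, 114.9]
ee_rot: [-180.0, -0.0, 154.8]
force: [0.4, 0.5, -0.3]
gripper_width: 37.7
gripper_force: 0.0
```

step_arm(plan=[0,0,-2,0,0,0,0,0,-3,0,0,0,0,0,-3,0,0,0,0,0,-3,0,0,0,0,0,0,0,0,0])

```text
time_s: 11.03
ee_pos: [439.2, 294.3, 230.9]
ee_rot: [179.4, 0.4, 154.8]
force: [0.1, -0.3, 0.2]
gripper_width: 45.3
gripper_force: 0.0
```

Run:
```python
from h import *
np.set_printoptions(precision=2,suppress=True)
p=viewer.grab_frame('wrist');save(p,'w3.png')
s=sensors.state();print(s['ee_pos'],s['ee_rot'],s['qpos'],s['force'])
for n,k,z in [('wrist','wing_top',124),('top','hood_grip',160),('scene','hood_grip',160),('top','hood_hinge',125)]:
    q=p if n=='wrist' else viewer.grab_frame(n)
    for r in viewer.pinpoint(k,q)[:3]: print(n,k,np.array(r['location']),round(r['score'],2),atz(q,r['location'],z))
```

```text
[438.08 293.6  228.08] [179.65   0.22 154.76] [ 32.58  13.81  96.04   0.01  69.74 -32.19] [ 0.06 -0.14 -0.18]
wrist wing_top [278.4 206.6] 0.77 [440.07 295.34 124.  ]
wrist wing_top [ 36.6 238.9] 0.75 [373.58  83.26 124.  ]
wrist wing_top [495.8  93.3] 0.69 [428.97 496.06 124.  ]
top hood_grip [308.  206.5] 0.75 [529.54   1.92 160.  ]
scene hood_grip [256.8 179.6] 0.56 [528.47   7.22 160.  ]
top hood_hinge [280.2 122.6] 0.81 [762.62  77.49 125.  ]
```

View pics/w3.png

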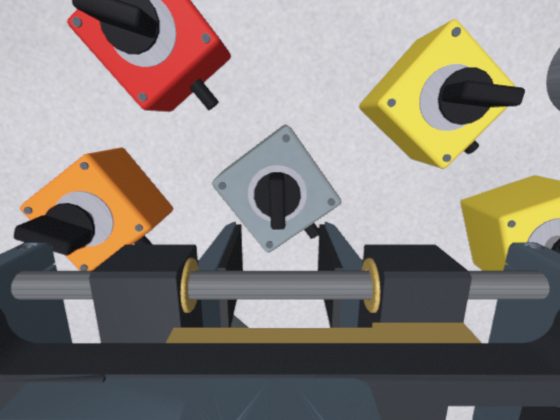

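The wing now lies about 68° clockwise of where it began and the stop torque was felt, so it's locked. In the picture it is the vertical bar at (278,200). Now to the hood grab bar at about (527,5,160), machine yaw about 17°.

step_arm(plan=[-2.5,-2.8,-0.5,0,0,0,-2.5,-2.8,-0.5,0,0,0,-2.5,-2.8,-0.5,0,0,0,-2.5,-2.8,-0.5,0,0,0,-2.5,-2.8,0,0,0,0], hand=5.5)

```text
time_s: 11.85
ee_pos: [490.5, 111.3, 245.3]
ee_rot: [180.0, 0.0, 154.8]
force: [0.2, 0.2, -0.1]
gripper_width: 54.9
gripper_force: 0.0
```

step_arm(plan=[-2.5,-2.8,0,0,0,0,-2.5,-2.8,0,0,0,0,-2.8,-2.8,0,0,0,0,0,0,0,0,0,0.12,0,0,0,0,0,0.12])

```text
time_s: 12.27
ee_pos: [525.1, 1.2, 243.9]
ee_rot: [-179.9, -0.1, 140.5]
force: [-0.4, 0.2, 0.1]
gripper_width: 55.2
gripper_force: 0.0
```

step_arm(plan=[0,0,0,0,0,0.12,0,0,0,0,0,0.12,0,0,0,0,0,0.12,0,0,0,0,0,0.12,0,0,0,0,0,0.11])

```text
time_s: 12.68
ee_pos: [524.6, 3.5, 244.1]
ee_rot: [-179.9, -0.0, 106.9]
force: [0.5, 0.2, -0.3]
gripper_width: 55.2
gripper_force: 0.0
```

step_arm(plan=[0,0,0,0,0,0,0,0,0,0,0,0])

```text
time_s: 12.85
ee_pos: [524.6, 3.5, 244.4]
ee_rot: [-179.9, -0.0, 107.4]
force: [0.1, -0.3, 0.2]
gripper_width: 54.9
gripper_force: 0.0
```

Run:
```python
from h import *
np.set_printoptions(precision=2,suppress=True)
p=viewer.grab_frame('wrist');save(p,'w4.png')
s=sensors.state();M=rot(s['ee_rot']);print(s['ee_pos'],s['ee_rot'],s['qpos'],s['force'])
for k,z in [('hood_grip',160),('hood_hinge',125)]:
    for r in viewer.pinpoint(k,p)[:3]:
        X=atz(p,r['location'],z);print(k,np.array(r['location']),round(r['score'],2),X,M.T@(X-s['ee_pos']))
```

```text
[524.65   3.58 244.49] [-179.95   -0.02  107.4 ] [ -0.87  13.19  94.44   0.    72.42 -18.27] [0.25 0.63 0.34]
hood_grip [284.1 217.1] 0.77 [529.16   3.57 160.  ] [-1.39  4.37 84.49]
hood_hinge [552.7 199.6] 0.76 [764.95  84.18 125.  ] [  5.02 253.51 119.29]
```

View pics/w4.png

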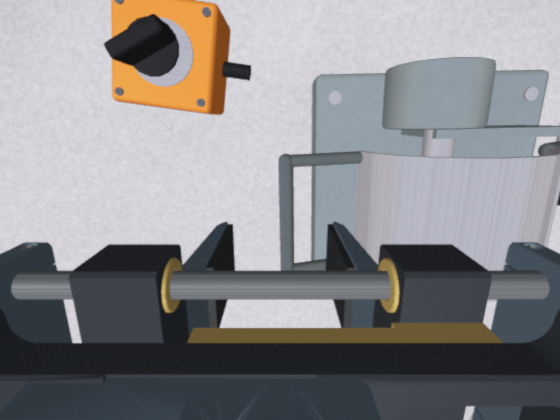

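The bar is vertical in view at column 287, rows 157–265 — parallel to the pads and about 4 mm off in tool y. I'll check the hood's height against the gripper body before descending.

Run:
```python
from h import *
np.set_printoptions(precision=1,suppress=True)
p=viewer.grab_frame('scene');y=np.radians(17.4);u=np.array([np.cos(y),np.sin(y)]);v=np.array([-u[1],u[0]])
g=np.array([528.5,4.]);
for x in (62,90,130,160,200,245):
    for z in (140,180,220):
        print(x,z,[proj(p,[*(g+u*x+v*w),z]) for w in (-40,40)])
im=p['img'][150:300,150:330,::-1];cv2.imwrite('pics/s3.png',cv2.resize(im,None,fx=4,fy=4,interpolation=cv2.INTER_CUBIC))
```

```text
62 140 [array([234.1, 194.7]), array([260.5, 202.2])]
62 180 [array([233.1, 184. ]), array([260.2, 191.5])]
62 220 [array([232. , 172.8]), array([259.8, 180.3])]
90 140 [array([229.6, 201.2]), array([256.4, 209. ])]
90 180 [array([228.5, 190.6]), array([255.9, 198.4])]
90 220 [array([227.2, 179.3]), array([255.5, 187.1])]
130 140 [array([223., 211.]), array([250.3, 219.2])]
130 180 [array([221.6, 200.3]), array([249.7, 208.5])]
130 220 [array([220.1, 189.1]), array([249. , 197.3])]
160 140 [array([217.8, 218.6]), array([245.6, 227.1])]
160 180 [array([216.2, 208. ]), array([244.7, 216.5])]
160 220 [array([214.6, 196.7]), array([243.9, 205.3])]
200 140 [array([210.6, 229.3]), array([238.9, 238.2])]
200 180 [array([208.8, 218.7]), array([237.9, 227.7])]
200 220 [array([206.8, 207.4]), array([236.8, 216.5])]
245 140 [array([202.1, 241.9]), array([231. , 251.4])]
245 180 [array([199.9, 231.4]), array([229.7, 240.9])]
245 220 [array([197.6, 220.2]), array([228.3, 229.8])]
```

View pics/s3.png

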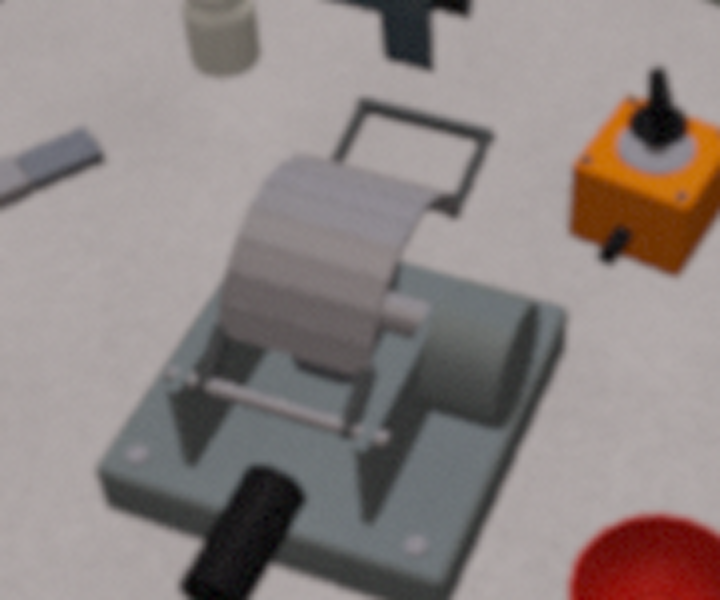

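The hood top is about 200 mm high at the middle and lower near the bar. The gripper body will be at ≥222 mm, so it clears. Descending.

step_arm(plan=[0,0.25,2.3,0,0,0,0,0.2,2.3,0,0,0,0,0,2.2,0,0,0,0,0,1.6,0,0,0,0,0,0,0,0,0])

```text
time_s: 13.47
ee_pos: [526.7, 4.9, 157.6]
ee_rot: [-179.6, -0.1, 107.3]
force: [-0.2, -0.5, -0.3]
gripper_width: 54.9
gripper_force: 0.0
```

step_arm(plan=[0,0,0,0,0,0,0,0,0,0,0,0,0,0,0,0,0,0,0,0,0,0,0,0,0,0,0,0,0,0], hand=0, newtons=15)

```text
time_s: 13.88
ee_pos: [529.6, 4.9, 161.9]
ee_rot: [179.9, 0.0, 107.3]
force: [-0.9, 0.4, 0.3]
gripper_width: 24.7
gripper_force: 0.0
```

step_arm(plan=[0,0,0,0,0,0,0,0,0,0,0,0,0,0,0,0,0,0,0,0,0,0,0,0,0,0,0,0,0,0])

```text
time_s: 14.3
ee_pos: [529.5, 5.0, 161.1]
ee_rot: [179.9, 0.0, 107.3]
force: [1.8, 0.4, 0.2]
gripper_width: 11.6
gripper_force: 15.0
```

```bash
python3 -c "
from h import *
s=sensors.state();print(s)"
```

```text
{'time_s': 14.3, 'qpos': array([-7.10554622e-01,  1.72608034e+01,  1.01489174e+02,  4.75992468e-03,
        6.11926432e+01, -1.79892328e+01]), 'qvel': array([ 0.02356518, -0.03998908,  0.0198665 ,  0.03856826,  0.08481942,
        0.08029358]), 'effort': array([ -0.55796552, -37.94793963, -20.301826  ,   0.04129152,
         0.44686918,   0.28678142]), 'ee_pos': array([529.49841987,   4.95738098, 161.12017187]), 'ee_rot': array([1.79944137e+02, 1.37516861e-02, 1.07276380e+02]), 'force': array([1.82699775, 0.44583841, 0.2286681 ]), 'torque': array([ 0.05163751, -0.18741478,  0.30156227]), 'gripper_force': 14.988466501235962, 'gripper_width': 11.649475290583815}
```

Gripping the bar (11.6 mm) on target. Compute arc rows.

Run:
```python
import numpy as np
a=np.arctan2(35,245);th=np.r_[np.arange(0,0.85,0.05),0.84,0.88,0.92,0.96,1.0,1.03]
y=-24.74*np.cos(a+th);z=24.74*np.sin(a+th)
for t,i,j,Y,Z in zip(th[1:],np.diff(y),np.diff(z),y[1:]-y[0],z[1:]-z[0]):print('%.2f'%t,'%.2f %.2f'%(i,-j),'%.1f %.1f'%(Y,Z))
```

```text
0.05 0.21 -1.22 0.2 1.2
0.10 0.27 -1.21 0.5 2.4
0.15 0.33 -1.19 0.8 3.6
0.20 0.39 -1.18 1.2 4.8
0.25 0.44 -1.15 1.6 6.0
0.30 0.50 -1.13 2.1 7.1
0.35 0.56 -1.10 2.7 8.2
0.40 0.61 -1.08 3.3 9.3
0.45 0.66 -1.04 4.0 10.3
0.50 0.72 -1.01 4.7 11.3
0.55 0.77 -0.97 5.4 12.3
0.60 0.81 -0.93 6.3 13.2
0.65 0.86 -0.89 7.1 14.1
0.70 0.90 -0.85 8.0 15.0
0.75 0.94 -0.80 9.0 15.8
0.80 0.98 -0.75 9.9 16.5
0.84 0.81 -0.57 10.7 17.1
0.88 0.83 -0.53 11.6 17.6
0.92 0.85 -0.50 12.4 18.1
0.96 0.87 -0.46 13.3 18.6
1.00 0.89 -0.43 14.2 19.0
1.03 0.68 -0.30 14.9 19.3
```

step_arm(plan=[0,0.21,-1.22,0,0,0,0,0.27,-1.21,0,0,0,0,0.33,-1.19,0,0,0,0,0.39,-1.18,0,0,0,0,0,0,0,0,0])

```text
time_s: 14.72
ee_pos: [540.5, 8.6, 210.2]
ee_rot: [-180.0, -0.0, 107.3]
force: [-1.0, -0.6, -1.6]
gripper_width: 11.4
gripper_force: 15.0
```

step_arm(plan=[0,0.44,-1.15,0,0,0,0,0.5,-1.13,0,0,0,0,0.56,-1.1,0,0,0,0,0.61,-1.08,0,0,0,0,0,0,0,0,0])

```text
time_s: 15.13
ee_pos: [559.3, 14.9, 254.2]
ee_rot: [-179.8, -0.1, 107.3]
force: [-5.8, 0.5, 1.7]
gripper_width: 11.6
gripper_force: 15.0
```

```bash
cat > ang.py <<'E'
from h import *
np.set_printoptions(precision=2,suppress=True)
s=sensors.state();y=np.radians(17.3);u=np.array([np.cos(y),np.sin(y)])
M=rot(s['ee_rot']);b=s['ee_pos']+M[:,2]*1.0
h=np.array([529.5,5.0])+245*u
r=(b[:2]-h)@u;z=b[2]-125
print(s['time_s'],s['ee_pos'],s['ee_rot'],s['force'],'theta',np.arctan2(z,-r)-np.arctan2(35,245),'R',np.hypot(r,z),'lat',(b[:2]-h)@[-u[1],u[0]],s['gripper_width'])
E
python3 ang.py
```

```text
15.1333 [559.33  14.9  254.22] [-179.79   -0.08  107.26] [-5.77  0.46  1.74] theta 0.39879277855101236 R 249.10901912670232 lat 0.5863516424140387 11.621918793674931
```

step_arm(plan=[0,0.6,-1.04,0,0,0,0,0.7,-1.01,0,0,0,0,0.77,-0.97,0,0,0,0,0.81,-0.93,0,0,0,0,0,0,0,0,0])

```text
time_s: 15.55
ee_pos: [586.5, 23.8, 294.4]
ee_rot: [-179.8, -0.1, 107.3]
force: [-8.5, 0.1, 5.5]
gripper_width: 11.9
gripper_force: 15.1
```

step_arm(plan=[0,0.86,-0.89,0,0,0,0,0.9,-0.85,0,0,0,0,0.94,-0.8,0,0,0,0,0,0,0,0,0])

```text
time_s: 15.88
ee_pos: [613.0, 32.2, 320.4]
ee_rot: [-179.9, -0.1, 107.3]
force: [-8.2, 1.5, 8.2]
gripper_width: 11.5
gripper_force: 15.0
```

```bash
python3 ang.py
```

```text
15.8833 [613.01  32.24 320.45] [-179.93   -0.13  107.29] [-8.17  1.52  8.21] theta 0.7491183859904272 R 250.02717357960736 lat 1.175590882535514 11.47563203362218
```

Tracking well (θ≈0.75); there's a mild outward radial load, so I'll ease outward slightly and go past balance to about 1.03.

step_arm(plan=[0,0.88,-0.87,0,0,0,0,0.76,-0.65,0,0,0,0,0.8,-0.58,0,0,0,0,0.82,-0.53,0,0,0,0,0,0,0,0,0])

```text
time_s: 16.3
ee_pos: [645.8, 42.7, 344.7]
ee_rot: [179.9, -0.2, 107.3]
force: [-2.9, 4.7, 1.2]
gripper_width: 11.7
gripper_force: 15.0
```

step_arm(plan=[0,0.85,-0.46,0,0,0,0,0.87,-0.43,0,0,0,0,0.66,-0.3,0,0,0,0,0,0,0,0,0,0,0,0,0,0,0])

```text
time_s: 16.72
ee_pos: [667.4, 49.4, 356.1]
ee_rot: [-180.0, -0.2, 107.3]
force: [-2.2, 4.8, 1.1]
gripper_width: 11.4
gripper_force: 15.1
```

```bash
python3 ang.py
python3 - <<'E'
from h import *
np.set_printoptions(precision=1,suppress=True)
l=[]
for n in ('top','scene'):
    p=viewer.grab_frame(n);save(p,n+'9.png');r=viewer.pinpoint('hood_grip',p)[:1]
    print(n,[(x['score'],x['location']) for x in r]);l+=[(p,x['location']) for x in r]
if len(l)==2:print(tri(l))
E
```

```text
16.7167 [667.41  49.44 356.1 ] [-179.99   -0.18  107.33] [-2.21  4.77  1.07] theta 1.0185166836342456 R 250.93522317840586 lat 1.422933443908529 11.39842391467767
top [(0.16, [198.1, 158.5])]
scene [(0.58, [227.9, 151.6])]
[663.9 180.8 430.5]
```

View pics/scene9.png

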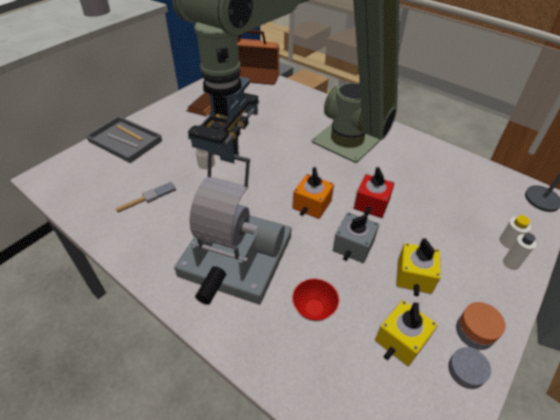

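The hood is held open with its bar between the fingers at about (226,155), and the bystanders are untouched. θ≈1.02 is past balance; now bring it back to about 0.83.

step_arm(plan=[0,-0.72,0.33,0,0,0,0,-0.71,0.35,0,0,0,0,-0.7,0.37,0,0,0,0,-0.69,0.39,0,0,0,0,-0.67,0.41,0,0,0])

```text
time_s: 17.33
ee_pos: [633.8, 38.1, 337.2]
ee_rot: [180.0, -0.1, 107.3]
force: [-0.7, 2.8, -0.0]
gripper_width: 11.9
gripper_force: 15.0
```

step_arm(plan=[0,-0.66,0.44,0,0,0,0,0,0,0,0,0,0,0,0,0,0,0,0,0,0,0,0,0,0,0,0,0,0,0])

```text
time_s: 17.75
ee_pos: [628.3, 36.2, 333.6]
ee_rot: [-180.0, -0.1, 107.3]
force: [-1.3, 4.0, -0.3]
gripper_width: 11.7
gripper_force: 15.0
```

```bash
python3 ang.py
python3 - <<'E'
from h import *
np.set_printoptions(precision=1,suppress=True)
s=sensors.state();print(s['qvel'])
for n in ('scene','wrist'):
    p=viewer.grab_frame(n);r=viewer.pinpoint('hood_grip',p)[:2];print(n,[(x['score'],x['location']) for x in r],proj(p,s['ee_pos']))
    if n=='wrist':save(p,'w9.png')
E
```

```text
17.75 [628.29  36.18 333.57] [-180.     -0.07  107.26] [-1.28  3.97 -0.34] theta 0.8308688415231984 R 251.1631440266822 lat 0.39043370683565476 11.651361399982775
[ 0.1  0.1 -0.2 -0.   0.1  0.1]
scene [(0.69, [237.8, 154.6])] [236.1 151.1]
wrist [(0.89, [279.0, 254.6])] [277.9 260.7]
```

View pics/w9.png

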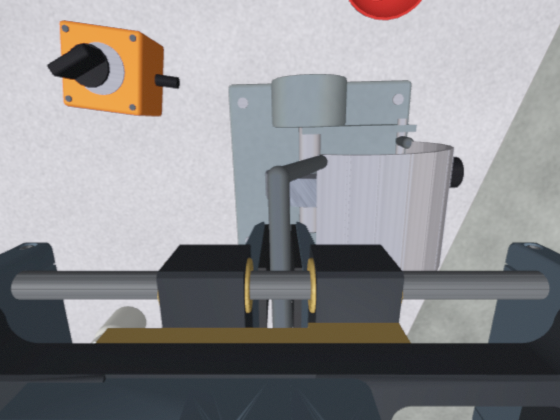

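The picture shows the bar between the pads at (280,240) with the hood held. The estimate is θ≈0.82–0.83 rad, still and below balance. Handing in.

```bash
python3 -c "
from workcell import env
print(env.job_done())"
```

```text
the job is handed in; nothing more can be done
None
```

The isolator plunger was pushed fully down and turned clockwise to its stop; the hood was then raised past balance to about 1.02 rad and is now held still at about 0.82–0.83 rad, and the job is handed in (17.8 s used, verdict not shown, jar, tub and brush not touched).

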